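# Take the battery cover off the instrument with the flat battery

## Task

The instrument whose status bar is red has a flat battery. Squeeze the two blue snap tabs of its battery cover towards each other to release it, lift the cover straight off and set it down, without dropping it, right way up inside the white instrument tray. Leave the cover of the instrument with the green bar alone.

Things in the scene. Friction and masses are not known exactly. Their poses are not given: they have to be found in the camera images.
- red_unit: Battery-powered instrument lying face down, the one to open: grey box with white upturned back (the deck), dark rounded corner bumpers, red status bar 60 x 13 mm across the deck at its -x end. 140 (x) x 112 (y) x 62 mm high, fixed in place. Origin: centre of its underside; the deck is 62 mm above it and the battery cover is in the middle of the deck.
- red_cover_grip (a point): Grip point of the red-bar instrument's battery cover: midway between its two blue tabs, 15 mm above the deck, 11 mm above the plate's top, 49 mm above the posts' feet. z up, y from tab to tab (squeeze along y). Keep the fingertips 5 mm or more above the deck to clear the plate. A grip of 20 to 40 N squeezes the tabs and carries the cover in one.
- red_cover: The same cover: grey plate 68 x 68 x 4 mm lying on the deck, notched at its +y and -y edges for the upright blue snap tabs; under it four posts (at x, y about +-20 mm) reach 34 mm down into the instrument; it stands on them when set down. 60 mm high over all, about 84 g. Origin: midway between the posts' feet, 49 mm below the grip point.
- red_tab_left (a joint): Snap tab, +y edge: 22 mm wide (along x), top 26 mm above the deck. 0 = at rest, leaning out, hooked under the deck; grows as pressed inwards to 0.24 rad (home, upright); springs back. 1.5 N to start, 4.5 N at the end. Over both outer faces at the top: 62 mm at rest, 34 mm squeezed home. The hooks let the cover go once both are pressed about three quarters home.
- red_tab_right (a joint): The same at the -y edge.
- green_cover_grip (a point): The same point on the like cover of the green-bar instrument, to be left alone.
- green_unit: Battery-powered instrument lying face down, not to be touched: grey box with white upturned back (the deck), dark rounded corner bumpers, green status bar 60 x 13 mm across the deck at its -x end. 140 (x) x 112 (y) x 62 mm high, fixed in place. Origin: centre of its underside; the deck is 62 mm above it and the battery cover is in the middle of the deck.
- tray_floor (a point): White shallow instrument tray, 278 (x) x 218 (y) mm, rim 20 mm high, fixed in place; flat inside over about 230 x 176 mm. This point is the middle of its inner floor, z up. The cover may stand at any yaw in it.
Not all that is in view belongs to the job. Leave any turquoise look-alike of the part that bears green_cover_grip alone.

How it is judged (in metres and radians):
On the way, in this order (a step that is already met when the one before it is completed fails the run):
1. both snap tabs of the red-bar instrument's cover are squeezed in while the cover still sits in place (value of joint each of red_tab_left, red_tab_right above 0.12 rad and z of red_cover_grip in the frame of red_unit below 0.087 m), for 0.05 s.
2. the cover is lifted clear of the instrument (z of red_cover_grip in the frame of red_unit above 0.117 m), for 0.1 s.
At the end, for the whole second after the job is handed in: The red-bar instrument's cover stands on its posts inside the tray (its centre within 90 mm along and 60 mm across of the tray's middle), upright within 10 degrees, at rest; the green-bar instrument's cover is still in place (x of red_cover_grip in the frame of tray_floor between -0.09 and 0.09 m and y of red_cover_grip in the frame of tray_floor between -0.06 and 0.06 m and z of red_cover_grip in the frame of tray_floor below 0.06 m and angle between red_cover_grip's own z axis and vertical below 0.18 rad and linear speed of red_cover below 0.02 m/s and z of green_cover_grip in the frame of green_unit below 0.087 m); the robot touches nothing.
It fails at once if the cover of the green-bar instrument is disturbed (moved by more than 15 mm) (distance of green_cover_grip from where it was at the start of the episode above 0.015 m).
It fails at once if the cover is dropped (out of the fingers more than about 30 mm above where it would stand) (contact force between the fingers and red_cover below 0.05 N and (height (world z) of red_cover_grip above 0.12 m or (height (world z) of red_cover_grip above 0.085 m and horizontal distance between red_cover_grip and red_unit above 0.08 m))).
It also fails if it takes over 35 s, if anything falls off the work surface, if the arm or the gripper's body presses on something with over 40 N, if the wrist force passes 120 N, or if a joint passes its speed limit or range.

## Robot

A 7-joint arm with a two-finger parallel gripper is mounted at the origin on a cart in front of the work surface, level with it; the furniture and walls round the work are solid. World frame = base frame: x ahead of the robot, y to its left, z up, the work surface at z = 0. Lengths are in mm, angles in rad, forces in N, time in s.
With the tool pointing down it reaches from about 425 to 875 mm from the base axis. Payload 4.7 kg.
Tool frame: the origin (TCP) lies midway between the tips of the shut fingers; the grasp point (between the pads) lies 19 mm behind it (bot.grasp_offset is the distance from the TCP to the grasp point, in mm); z points along the fingers, y is the direction in which the jaws open and shut (so a half turn about z gives the same grasp; the last joint's range is limited). The gripper opens to 87 mm and grips with 3 to 60 N. Pads are 19 mm wide; open, the fingers measure 117 mm over their backs; the gripper's body (75 mm by 190 mm) begins 51 mm behind the grasp point.
Start: joints at [1.183, 0.321, -0.07, 1.45, 0.023, 1.371, -0.057], TCP at [254.182, -598.262, 222.587] pointing down, gripper open.
Joint ranges: [-2.86, 2.86], [-0.3, 2.09], [-1.38, 1.24], [0.06, 2.45], [-1.56, 4.7], [0.09, 2.05], [-2.69, 2.69]. Speed limits (rad/s): [2.57, 2.57, 3.14, 3.14, 3.14, 3.14, 3.14].

## Interface

Orientations are given as a unit quaternion [w, x, y, z].
In Python, from bench import bot gives the robot as it stands. The module is installed in compiled form; this text tells all that it offers.
- The arm moves only by the shell command python3 -m inch 'ROWS' [FORCE]. ROWS is a JSON object of lists of equal length, an entry for each row: "gripper": the opening, from -1 (shut) to 1 (fully open); "offset": the shift along the tool's x, y, z normalised to -1 to 1, where 1 is 0.05 m, a list of three; "twist": the turn about the tool's z normalised to -1 to 1, where 1 is 0.15 rad. In form: {"gripper": [gripper, ...], "offset": [[dx, dy, dz], ...], "twist": [twist, ...]}. A call has exactly 5 rows; each row shifts and turns the commanded pose from where the row before left it, along the tool's axes as they then stand; what a row does not reach is not made up. A row lasts 1/10 s, in which the tool goes at most 50 mm and 8.59 degrees, less where a joint would pass 70% of its speed; a pose out of reach is approached as far as the arm can. A call with a number of a shift or a turn outside -1 to 1 is refused whole. A call with a gripper value outside its range is refused whole. The fingers move at their own pace and stop on an object; FORCE is the grip in N (left out, the last holds). Time passes only in rows, so rows that do not move let the fingers close, or fill a call up. It gives the time, the measured TCP pose, the force and the opening at its end, in the units of the state.
- bot.state(): the state, without advancing time (a new reading comes with each control period).
- bot.grab_frame(name): name is "scene" or "side" or "wrist"; returns (picture, depth): 480x640x3 uint8, blue, green, red; 480x640 float32, mm along the optical axis (not along the pixel's ray), 0 where there is no reading.
- bot.camera_info(name): a dict with "camera_matrix" (3x3 intrinsics, pixels), "extrinsics" (4x4, takes a point from camera to world coordinates). Camera axes: x right, y up, looking along -z (the intrinsics and any distortion apply to the point x, -y, -z); pixel columns grow to the right and rows downward; lengths in mm; the calibration is good to about 2 mm. A picture is of the moment at which its call begins: read the wrist's pose just before it. camera_info takes no time and is no camera call; for the wrist camera it gives the pose at the moment of the call.
- bot.hand_in(): hands the job in, once; it reports no verdict.
The state is a dict: "t": time; "joint_pos": joint angles; "qd": joint speeds; "joint_efforts": joint torques, N m; "ee_pos": TCP position; "ee_rot": TCP orientation; "wrist_force": force on the tool from outside, world axes, zero at the start; "moment": the same for the moment, N m; "grip_width": finger opening in mm.
Only numpy, scipy, OpenCV 4.12 (cv2) and the standard library are available. Lean on these libraries where they do the work, as an engineer would, in place of code of your own. Each camera call takes 0.05 s, during which the arm holds its last target. There are 200 camera calls.

## Working session

There is one attempt and no reset: what is moved stays moved. The work goes in short steps, Python scripts to look and compute and a shell command to move; the robot and the scene stay as the last step left them, time stands still between calls to the robot, and variables do not carry over. Pictures are saved under pics/ and viewed, about 8 in all and at most 12, crops included, and the job is handed in when it is done.

```bash
mkdir -p pics; python3 - <<'E'
from bench import bot
import cv2,numpy as np
print(bot.state())
for n in ("scene","side"):
    p,d=bot.grab_frame(n); cv2.imwrite(f"pics/{n}0.png",p); np.save(f"pics/{n}0.npy",d)
    i=bot.camera_info(n); print(n,i)
E
```

```text
{'t': 0.0, 'joint_pos': array([ 1.18312287,  0.32182621, -0.07010619,  1.4517174 ,  0.02260414,
        1.37076709, -0.05688402]), 'qd': array([-0.00120248, -0.00087306,  0.00035009,  0.00058779, -0.00126915,
        0.00036332, -0.00189328]), 'joint_efforts': array([-2.57526281e-04, -4.91283524e+01, -4.03586794e-01, -3.12527597e+01,
       -6.36811322e-02,  4.37008752e-02,  1.95080474e-04]), 'ee_pos': array([ 253.92752235, -597.73549952,  221.43830186]), 'ee_rot': array([-9.35084690e-04,  9.79882718e-01,  1.99571859e-01, -2.39542178e-04]), 'wrist_force': array([-0.00282717, -0.80955933,  0.50104493]), 'moment': array([ 0.00672327, -0.02514186,  0.00264104]), 'grip_width': 86.76443976070365}
scene {'camera_matrix': array([[567.51684653,   0.        , 313.45090732],
       [  0.        , 567.51684653, 251.34398705],
       [  0.        ,   0.        ,   1.        ]]), 'extrinsics': array([[ 3.93032165e-01,  3.71547081e-01, -8.41117402e-01,
        -7.84263371e+02],
       [-9.19518461e-01,  1.55433135e-01, -3.61007397e-01,
        -5.87569297e+02],
       [-3.39372936e-03,  9.15310498e-01,  4.02734621e-01,
         6.73014640e+02],
       [ 0.00000000e+00,  0.00000000e+00,  0.00000000e+00,
         1.00000000e+00]])}
side {'camera_matrix': array([[452.61673929,   0.        , 319.07554359],
       [  0.        , 452.61673929, 235.41004   ],
       [  0.        ,   0.        ,   1.        ]]), 'extrinsics': array([[-9.91824519e-01,  6.61335995e-02, -1.09135099e-01,
         3.45561367e+02],
       [-1.27418353e-01, -5.60007915e-01,  8.18630379e-01,
         8.19189163e+02],
       [-6.97754567e-03,  8.25843497e-01,  5.63856216e-01,
         6.89655073e+02],
       [ 0.00000000e+00,  0.00000000e+00,  0.00000000e+00,
         1.00000000e+00]])}
```

View pics/scene0.png

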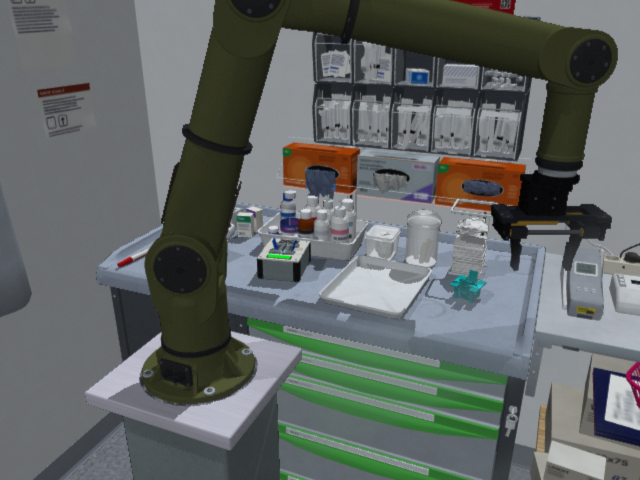

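The scene view shows the green-bar unit at about (283,255), the tray at (378,285) and a turquoise look-alike at (467,287). The red unit isn't visible and is probably behind the arm.

View pics/side0.png

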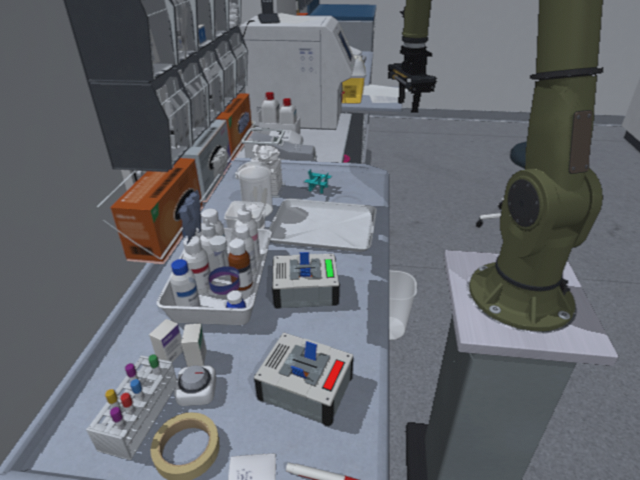

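The side view shows the red-bar unit at (305,372), with its bar at (334,375). The green-bar unit is at (305,272), the tray at (322,225) and the turquoise look-alike at (318,180). The unit to open is the one with the red bar, and I'll confirm that in a crop while measuring.

```bash
cat > h.py <<'E'
from bench import bot
import cv2,numpy as np
def cloud(d,info):
    K=info["camera_matrix"];E=info["extrinsics"]
    v,u=np.mgrid[:480,:640]
    P=np.stack([(u-K[0,2])/K[0,0]*d,-(v-K[1,2])/K[1,1]*d,-d],-1)
    return P@E[:3,:3].T+E[:3,3]
def rect(m,P):
    return cv2.minAreaRect(P[m][:,:2].astype(np.float32))
def masks(p,P,d):
    h=cv2.cvtColor(p,cv2.COLOR_BGR2HSV);H,S,V=[h[...,i].astype(int) for i in range(3)]
    ok=(d>0)&(P[...,2]>-20)&(P[...,2]<120)
    sat=(S>130)&(V>70)&ok
    return dict(red=sat&((H<8)|(H>172)),blue=sat&(H>100)&(H<125),green=sat&(H>45)&(H<75),grey=(S<90)&ok)
E
python3 - <<'E'
from h import *
p=cv2.imread("pics/side0.png");d=np.load("pics/side0.npy");P=cloud(d,bot.camera_info("side"));M=masks(p,P,d)
v,u=np.mgrid[:480,:640]
def box(a,b,c,e): return (u>=a)&(u<b)&(v>=c)&(v<e)
for n,k,b in (("redbar","red",box(318,350,350,400)),("greenbar","green",box(318,340,255,282)),("redblue","blue",box(280,325,335,385)),("greenblue","blue",box(280,325,245,285))):
    m=M[k]&b; q=P[m]; print(n,m.sum(),np.median(q,0).round(1),rect(m,P))
    if k=="blue":
        n_,l,s,c=cv2.connectedComponentsWithStats(m.astype(np.uint8))
        for i in range(1,n_):
            if s[i,4]>4: print("  ",s[i],P[l==i].min(0).round(1),P[l==i].max(0).round(1))
for n,b in (("reddeck",box(250,360,330,420)),("greendeck",box(268,345,248,310))):
    m=b&(abs(P[...,2]-62)<6); print(n,m.sum(),np.median(P[m],0).round(1),rect(m,P))
m=box(265,385,195,255)&(P[...,2]>12)&(P[...,2]<26); print("tray rim",m.sum(),np.median(P[m],0),rect(m,P))
m=box(300,350,215,240); print("tray floor",np.median(P[m],0))
cv2.imwrite("pics/crop1.png",cv2.resize(p[320:430,240:370],None,fx=5,fy=5,interpolation=cv2.INTER_CUBIC))
E
```

```text
redbar 258 [390.  322.6  64.3] ((389.8218688964844, 320.3736572265625), (61.12468338012695, 14.779194831848145), 74.83476257324219)
greenbar 107 [429.   35.5  64.6] ((428.7388000488281, 35.087623596191406), (13.810653686523438, 61.812644958496094), 10.563104629516602)
redblue 261 [439.1 283.8  74.4] ((443.50738525390625, 304.45123291015625), (65.6013412475586, 27.887056350708008), 74.98902130126953)
   [304 342  12  18 172] [425.5 269.2  44.4] [448.5 288.2  89.9]
   [291 366  15  12  89] [436.4 317.6  57.1] [461.5 339.   90.8]
greenblue 164 [482.7  21.6  76.3] ((482.32861328125, 43.58403778076172), (19.721099853515625, 64.91920471191406), 11.470004081726074)
   [300 252   9  12  90] [477.9  12.2  59.6] [495.9  24.7  90. ]
   [300 268  10   8  74] [467.3  13.7  23.1] [498.3  76.   89.5]
reddeck 4073 [437.1 315.2  62.2] ((439.5859680175781, 305.9741516113281), (115.85139465332031, 143.7247772216797), 75.22599029541016)
greendeck 1952 [477.9  54.4  62.2] ((491.0860900878906, 28.257659912109375), (156.47552490234375, 152.47940063476562), 10.749003410339355)
tray rim 836 [ 477.13744106 -257.39487331   18.3183153 ] ((484.20452880859375, -222.22216796875), (317.1348876953125, 242.93411254882812), 3.3445916175842285)
tray floor [ 469.05784609 -222.14945727    1.75939058]
```

View pics/crop1.png

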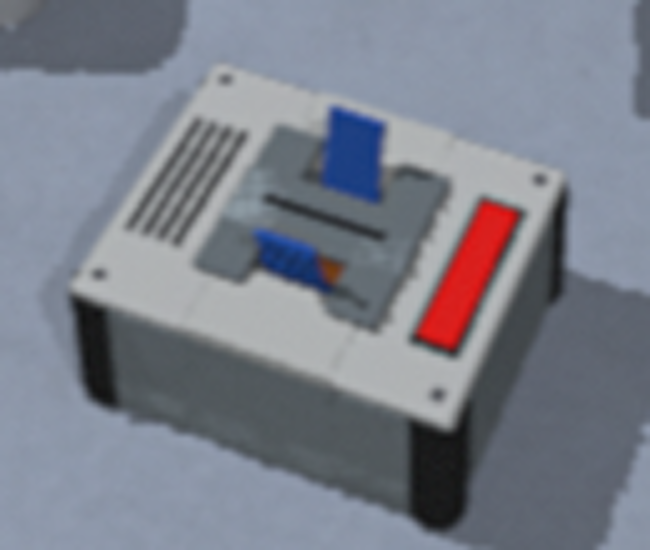

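The crop confirms a red bar on the unit in question, and the deck fit of 116×144 mm at z=62 agrees with the given size. The red unit's centre is about (440,306) with +x yaw −14.9°. The tray centre is about (484,−222), to be refined later. I'll turn the tool first, then travel.

```bash
python3 -m inch '{"gripper":[1,1,1,1,1],"offset":[[0,0,0],[0,0,0],[0,0,0],[0,0,0],[0,0,0]],"twist":[0.88,0.88,0.88,0.88,0.88]}' 30
python3 - <<'E'
from h import *
from scipy.spatial.transform import Rotation as R
s=bot.state();q=s["ee_rot"];m=R.from_quat([q[1],q[2],q[3],q[0]]).as_matrix()
print(s["t"],s["ee_pos"],s["joint_pos"].round(2),m.round(3))
pts=[s["ee_pos"],[480,-300,225],[500,0,225],[440,306,200]]
for a,b in zip(pts,pts[1:]): print(((np.array(b)-a)@m/50).round(2))
E
```

```text
t: 0.6
ee_pos: [254.0, -597.9, 221.9]
ee_rot: [-0.0, 0.991, -0.131, -0.0]
wrist_force: [0.3, -0.8, -0.6]
grip_width: 87.1
0.6 [ 254.04422701 -597.91532879  221.90085557] [ 1.12  0.32  0.02  1.45 -0.01  1.37 -0.7 ] [[ 0.965 -0.261 -0.001]
 [-0.261 -0.965  0.001]
 [-0.001 -0.001 -1.   ]]
[ 2.81 -6.93 -0.06]
[-1.18 -5.9   0.01]
[-2.75 -5.6   0.51]
```

```bash
python3 -m inch '{"gripper":[1,1,1,1,1],"offset":[[0.35,-0.87,0],[0.35,-0.87,0],[0.35,-0.87,0],[0.35,-0.87,0],[0.35,-0.87,0]],"twist":[0,0,0,0,0]}'
python3 -m inch '{"gripper":[1,1,1,1,1],"offset":[[0.35,-0.87,0],[0.35,-0.87,0],[0.35,-0.87,0],[-0.17,-0.85,0],[-0.17,-0.85,0]],"twist":[0,0,0,0,0]}'
python3 -m inch '{"gripper":[1,1,1,1,1],"offset":[[-0.17,-0.85,0],[-0.17,-0.85,0],[-0.17,-0.85,0],[-0.17,-0.85,0],[-0.17,-0.85,0]],"twist":[0,0,0,0,0]}'
```

```text
t: 1.1
ee_pos: [395.0, -408.5, 222.2]
ee_rot: [-0.0, 0.992, -0.129, -0.0]
wrist_force: [0.8, 0.1, -0.2]
grip_width: 87.5
t: 1.6
ee_pos: [483.9, -208.8, 221.9]
ee_rot: [-0.0, 0.992, -0.128, -0.001]
wrist_force: [-0.0, 0.3, 0.1]
grip_width: 86.9
t: 2.1
ee_pos: [496.4, 7.0, 222.3]
ee_rot: [0.0, 0.992, -0.129, -0.0]
wrist_force: [1.7, -1.2, 1.0]
grip_width: 87.2
```

```bash
python3 -m inch '{"gripper":[1,1,1,1,1],"offset":[[-0.38,-0.78,0],[-0.38,-0.78,0],[-0.38,-0.78,0],[-0.38,-0.78,0],[-0.38,-0.78,0]],"twist":[0,0,0,0,0]}'
python3 -m inch '{"gripper":[1,1,1,1,1],"offset":[[-0.38,-0.78,0],[-0.38,-0.78,0],[0,0,0],[0,0,0],[0,0,0]],"twist":[0,0,0,0,0]}'
python3 - <<'E'
from h import *
s=bot.state();i=bot.camera_info("wrist")
p,d=bot.grab_frame("wrist");cv2.imwrite("pics/w1.png",p);np.save("pics/w1.npy",d);np.save("pics/w1E.npy",i["extrinsics"])
print(s["ee_pos"],s["joint_pos"].round(2),i)
P=cloud(d,i);M=masks(p,P,d)
for k in("red","blue"):
    n_,l,st,c=cv2.connectedComponentsWithStats(M[k].astype(np.uint8))
    for j in range(1,n_):
        if st[j,4]>60: print(k,st[j],np.median(P[l==j],0).round(1),P[l==j].min(0).round(1),P[l==j].max(0).round(1),rect(l==j,P))
m=(abs(P[...,2]-62)<6)&(np.hypot(P[...,0]-440,P[...,1]-306)<120);print("deck",m.sum(),rect(m,P))
m=m&(d>0)&(P[...,2]>64.5);print("plate",m.sum(),rect(m,P))
E
```

```text
t: 2.6
ee_pos: [454.0, 219.5, 222.4]
ee_rot: [0.0, 0.992, -0.129, 0.0]
wrist_force: [1.1, 0.6, -0.8]
grip_width: 87.3
t: 3.1
ee_pos: [438.3, 301.8, 222.0]
ee_rot: [0.001, 0.992, -0.13, -0.0]
wrist_force: [0.9, -0.5, -0.8]
grip_width: 87.2
[438.33886003 301.81055331 222.0415585 ] [ 0.08  0.13 -0.79  1.72  0.1   1.33 -2.56] {'camera_matrix': array([[398.32780374,   0.        , 314.69562137],
       [  0.        , 398.32780374, 239.97270614],
       [  0.        ,   0.        ,   1.        ]]), 'extrinsics': array([[-2.57007817e-01,  9.23884758e-01,  2.83520608e-01,
         5.15790913e+02],
       [-9.66408209e-01, -2.46144304e-01, -7.39469797e-02,
         2.81876193e+02],
       [ 1.46849538e-03, -2.93001595e-01,  9.56110825e-01,
         3.84016826e+02],
       [ 0.00000000e+00,  0.00000000e+00,  0.00000000e+00,
         1.00000000e+00]])}
red [ 274  270   71   16 1083] [389.7 319.4  64.5] [374.4 289.9  61.1] [403.6 351.3  66.7] ((389.0379638671875, 320.2735290527344), (60.87147521972656, 15.604837417602539), 73.63226318359375)
blue [595  74  28  36 543] [477.8  72.4  80.3] [461.4  46.6  34.9] [489.2  76.6  90. ] ((474.6513366699219, 61.66067123413086), (27.943206787109375, 28.84466552734375), 2.686325788497925)
blue [332 203  17  35 406] [435.4 281.1  76.5] [423.8 274.4  52.5] [446.3 288.8  89.4] ((435.1918029785156, 281.7120361328125), (11.116747856140137, 21.33750343322754), 74.57947540283203)
blue [270 208   6  29  83] [449.8 333.6  87.8] [439.3 328.6  79.9] [459.7 337.5  89.2] ((449.6224670410156, 333.7674560546875), (3.028183698654175, 21.032453536987305), 68.7533187866211)
deck 20810 ((441.87567138671875, 306.151611328125), (116.50820922851562, 143.9205322265625), 74.6447982788086)
plate 5161 ((442.204345703125, 305.6836242675781), (67.81400299072266, 124.7103271484375), 74.77299499511719)
```

View pics/w1.png

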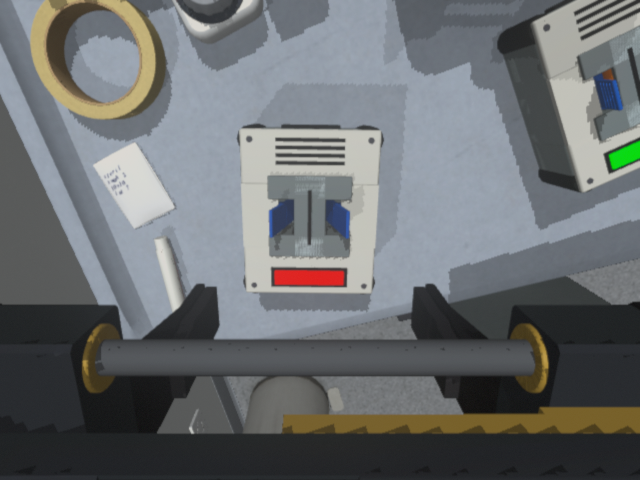

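The wrist view shows the red unit with its bar at (309,277) and blue tabs at (282,217) and (340,217). The green unit is off at the right. The cover centre is about (441.5,306.5), and the tool yaw is within 0.5°. I'll align and go down.

```bash
python3 -m inch '{"gripper":[1,1,1,1,1],"offset":[[0.04,-0.11,0.4],[0,0,0.6],[0,0,0.6],[0,0,0.4],[0,0,0]],"twist":[0,0,0,0,0]}'
python3 - <<'E'
from h import *
s=bot.state();print(s["ee_pos"],s["joint_pos"].round(2),s["ee_rot"].round(3))
i=bot.camera_info("wrist");p,d=bot.grab_frame("wrist")
P=cloud(d,i);M=masks(p,P,d)
n_,l,st,c=cv2.connectedComponentsWithStats(M["blue"].astype(np.uint8))
for j in range(1,n_):
    if st[j,4]>60: print(st[j],rect(l==j,P),P[l==j].max(0).round(1))
E
```

```text
t: 3.65
ee_pos: [440.2, 304.9, 119.6]
ee_rot: [0.002, 0.991, -0.13, -0.002]
wrist_force: [-0.1, -1.0, 0.4]
grip_width: 86.8
[440.18641753 304.89843212 119.58309983] [ 0.03  0.24 -0.77  1.84  0.18  1.15 -2.63] [ 0.002  0.991 -0.13  -0.002]
[254 240  22  54 237] ((450.6890869140625, 333.52557373046875), (8.05634880065918, 22.79575538635254), 56.14654541015625) [460.  337.9  90.2]
[ 337  240   35   55 1086] ((435.56817626953125, 283.344970703125), (14.68717098236084, 22.086162567138672), 73.42620086669922) [446.4 292.9  89.5]
```

Joint 7 is at −2.63 and its limit is −2.69, so I'll twist back 2° for margin and finish the descent.

```bash
python3 -m inch '{"gripper":[1,1,1,1,1],"offset":[[0.02,-0.04,0],[0,0,0.25],[0,0,0.3],[0,0,0.3],[0,0,0.16]],"twist":[-0.25,0,0,0,0]}'
python3 -c "
from bench import bot
s=bot.state();print(s['ee_pos'],s['joint_pos'].round(3),s['ee_rot'].round(3),s['wrist_force'])"
```

```text
t: 4.2
ee_pos: [441.8, 308.7, 69.8]
ee_rot: [0.001, 0.994, -0.11, -0.001]
wrist_force: [-0.2, -0.1, 1.1]
grip_width: 87.2
[441.76825139 308.68101116  69.79839922] [-0.004  0.303 -0.744  1.878  0.234  1.053 -2.635] [ 0.001  0.994 -0.11  -0.001] [-0.21017885 -0.11757737  1.13274202]
```

```bash
python3 -m inch '{"gripper":[1,0.2,-0.3,-0.6,-1],"offset":[[0,0.04,0],[0,0,0],[0,0,0],[0,0,0],[0,0,0]],"twist":[0,0,0,0,0]}' 30
python3 -m inch '{"gripper":[-1,-1,-1,-1,-1],"offset":[[0,0,0],[0,0,0],[0,0,0],[0,0,0],[0,0,0]],"twist":[0,0,0,0,0]}'
python3 - <<'E'
from h import *
p,d=bot.grab_frame("side");q,d=bot.grab_frame("wrist")
cv2.imwrite("pics/g1.png",np.hstack([cv2.resize(p[320:430,230:370],(500,393)),cv2.resize(q,(300,225))[[*range(225)]+[0]*168]]))
E
```

```text
t: 4.7
ee_pos: [442.6, 307.6, 72.5]
ee_rot: [0.0, 0.994, -0.11, 0.0]
wrist_force: [0.9, -2.2, 1.6]
grip_width: 62.9
t: 5.2
ee_pos: [442.8, 306.6, 72.6]
ee_rot: [0.001, 0.994, -0.111, 0.0]
wrist_force: [-0.1, -3.8, 8.3]
grip_width: 31.8
```

View pics/g1.png

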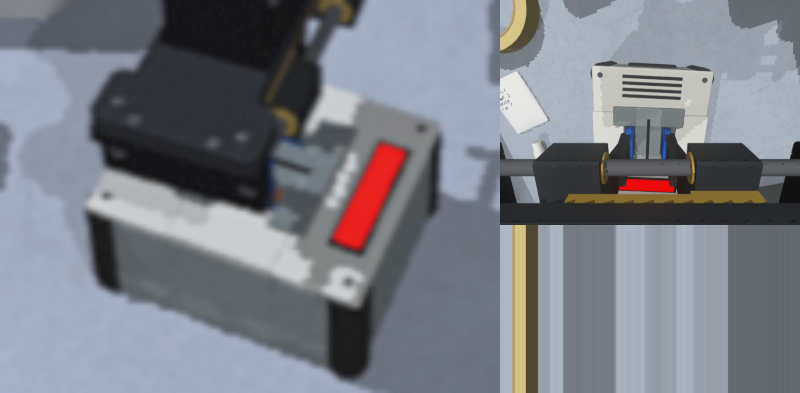

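The wrist view shows both tabs upright between the fingers, with the opening at 32 mm, so they are pressed home. I'll lift straight up slowly.

```bash
python3 -m inch '{"gripper":[-1,-1,-1,-1,-1],"offset":[[0,0,-0.1],[0,0,-0.2],[0,0,-0.2],[0,0,-0.2],[0,0,-0.2]],"twist":[0,0,0,0,0]}'
python3 -m inch '{"gripper":[-1,-1,-1,-1,-1],"offset":[[0,0,-0.25],[0,0,-0.35],[0,0,-0.4],[0,0,-0.4],[0,0,-0.3]],"twist":[0,0,0,0,0]}'
python3 - <<'E'
from h import *
s=bot.state();print(s["ee_pos"],s["joint_pos"].round(2),s["ee_rot"].round(3),s["wrist_force"])
p,d=bot.grab_frame("side");cv2.imwrite("pics/l1.png",cv2.resize(p[170:430,200:400],None,fx=2.3,fy=2.3))
E
```

```text
t: 5.8
ee_pos: [442.2, 308.7, 118.2]
ee_rot: [-0.001, 0.994, -0.11, 0.0]
wrist_force: [-0.5, 0.6, -0.1]
grip_width: 31.9
t: 6.3
ee_pos: [442.5, 309.1, 204.4]
ee_rot: [-0.001, 0.994, -0.11, 0.001]
wrist_force: [0.6, 0.7, -1.1]
grip_width: 31.7
[442.48608847 309.05459124 204.43208353] [ 0.05  0.16 -0.78  1.73  0.11  1.3  -2.54] [-0.001  0.994 -0.11   0.001] [ 0.60552552  0.70896508 -1.07348394]
```

View pics/l1.png

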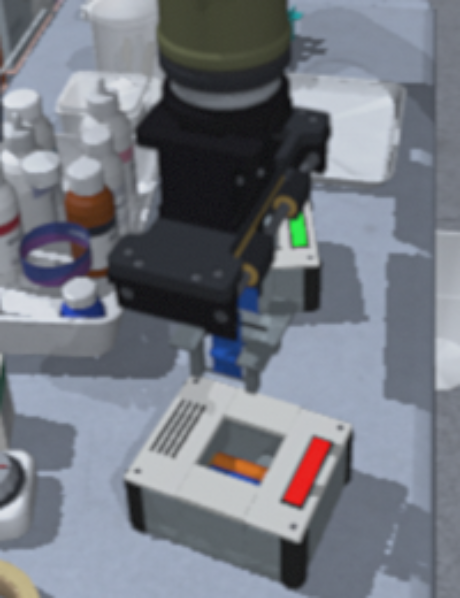

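The cover is off and hangs level in the fingers, leaving the bay open with the battery visible. I'll measure the tray before travelling.

```bash
python3 - <<'E'
from h import *
for n,b in (("side",(255,395,190,260)),("scene",(310,440,250,325))):
    p=cv2.imread(f"pics/{n}0.png");d=np.load(f"pics/{n}0.npy");P=cloud(d,bot.camera_info(n))
    v,u=np.mgrid[:480,:640];B=(u>b[0])&(u<b[1])&(v>b[2])&(v<b[3])&(d>0)
    h=cv2.cvtColor(p,cv2.COLOR_BGR2HSV)
    m=B&(h[...,1]<30)&(h[...,2]>140)&(P[...,2]<26)&(P[...,2]>-8)
    k,l,st,c=cv2.connectedComponentsWithStats(m.astype(np.uint8));j=1+st[1:,4].argmax()
    m=l==j;print(n,st[j],rect(m,P),np.median(P[m],0),P[m].min(0),P[m].max(0))
    for z0,z1 in((-5,5),(12,26)):
        mm=m&(P[...,2]>z0)&(P[...,2]<z1);print(z0,mm.sum(),rect(mm,P),np.percentile(P[mm],[1,99],axis=0).round(0).tolist())
E
python3 -m inch '{"gripper":[-1,-1,-1,-1,-1],"offset":[[0.2,0.4,-0.1],[0.35,0.8,-0.1],[0.35,0.8,-0.1],[0.35,0.8,0],[0.35,0.8,0]],"twist":[0,0,0,0,0]}'
python3 -m inch '{"gripper":[-1,-1,-1,-1,-1],"offset":[[0.35,0.8,0],[0.35,0.8,0],[0.25,0.8,0],[0.13,0.8,0],[0.13,0.8,0]],"twist":[0,0,0,0,0]}'
```

```text
side [ 271  199  103   50 3503] ((469.85797119140625, -241.94534301757812), (261.5290832519531, 272.6616516113281), 87.6806640625) [ 454.84956957 -231.44580329    2.22309308] [ 335.46406561 -376.47241413   -2.78074088] [ 602.8120009  -107.67218732   23.39381531]
-5 2762 ((468.49835205078125, -256.94879150390625), (227.87240600585938, 254.17489624023438), 86.63259887695312) [[346.0, -327.0, -1.0], [585.0, -146.0, 5.0]]
12 476 ((470.1900939941406, -223.17822265625), (226.05787658691406, 271.1714172363281), 88.35099792480469) [[336.0, -337.0, 12.0], [597.0, -109.0, 23.0]]
scene [ 319  251  118   63 4073] ((509.17333984375, -218.507568359375), (237.20193481445312, 360.8019104003906), 87.04020690917969) [ 481.7679202  -216.94891692    1.48850799] [ 326.1269923  -339.91611349   -4.09742066] [690.17549255 -97.88485905  25.90095   ]
-5 2856 ((510.76593017578125, -211.62106323242188), (223.3235626220703, 288.6169738769531), 87.488525390625) [[370.0, -321.0, -3.0], [606.0, -123.0, 4.0]]
12 816 ((502.8057861328125, -227.19085693359375), (219.2467041015625, 349.2590637207031), 86.91612243652344) [[330.0, -338.0, 12.0], [661.0, -113.0, 25.0]]
t: 6.85
ee_pos: [481.1, 113.3, 217.3]
ee_rot: [-0.0, 0.994, -0.11, 0.0]
wrist_force: [1.1, 0.3, -1.0]
grip_width: 32.0
t: 7.35
ee_pos: [496.1, -95.1, 216.9]
ee_rot: [-0.0, 0.994, -0.11, 0.0]
wrist_force: [0.3, 0.2, -0.8]
grip_width: 32.1
```

```bash
python3 -m inch '{"gripper":[-1,-1,-1,-1,-1],"offset":[[0,0.8,0],[0,0.8,0],[0,0.6,0],[0,0,0],[0,0,0]],"twist":[0,0,0,0,0]}'
python3 - <<'E'
from h import *
s=bot.state();print(s["ee_pos"],s["joint_pos"].round(2))
p,d=bot.grab_frame("scene");i=bot.camera_info("scene");cv2.imwrite("pics/t1.png",cv2.resize(p[180:340,290:530],None,fx=3,fy=3))
P=cloud(d,i);M=masks(p,P,d)
v,u=np.mgrid[:480,:640]
h=cv2.cvtColor(p,cv2.COLOR_BGR2HSV)
m=(h[...,1]>130)&(h[...,0]>105)&(h[...,0]<125)&(h[...,2]>60)&(d>0)&(np.hypot(P[...,0]-470,P[...,1]+225)<90)
if m.sum(): print(m.sum(),P[m].min(0),P[m].max(0),np.median(P[m],0))
E
```

```text
t: 7.85
ee_pos: [472.1, -201.1, 216.8]
ee_rot: [-0.0, 0.994, -0.111, -0.0]
wrist_force: [0.4, 0.0, -0.7]
grip_width: 32.1
[ 472.10974807 -201.05526882  216.80573743] [ 0.65  0.05 -0.3   1.78  0.01  1.31 -1.45]
124 [ 430.41501729 -229.63729857  174.74961342] [ 484.0740615  -183.11421992  233.75790823] [ 468.15688087 -188.86764793  208.10666166]
```

View pics/t1.png

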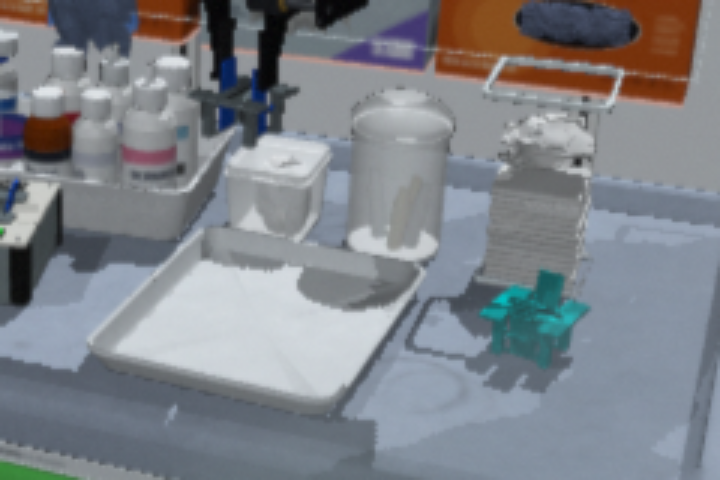

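The cover is still level over the tray area. The tray's middle is about (470,−225), with the near rim at x=330 and 278/2 agreeing. I'll centre it and lower; contact is expected at TCP z≈47.

```bash
python3 -m inch '{"gripper":[-1,-1,-1,-1,-1],"offset":[[0.05,0.42,0.3],[0,0,0.6],[0,0,0.6],[0,0,0.6],[0,0,0.5]],"twist":[0,0,0,0,0]}'
python3 -m inch '{"gripper":[-1,-1,-1,-1,-1],"offset":[[0,0,0.3],[0,0,0.1],[0,0,0.1],[0,0,0],[0,0,0]],"twist":[0,0,0,0,0]}'
```

```text
t: 8.4
ee_pos: [470.3, -219.8, 85.5]
ee_rot: [-0.001, 0.994, -0.108, -0.0]
wrist_force: [-0.2, -0.8, -2.0]
grip_width: 32.2
t: 8.9
ee_pos: [470.8, -222.2, 63.0]
ee_rot: [0.0, 0.994, -0.11, 0.001]
wrist_force: [-0.8, -0.3, -0.9]
grip_width: 31.5
```

```bash
python3 -m inch '{"gripper":[-1,-1,-1,-1,-1],"offset":[[0,0,0.08],[0,0,0.08],[0,0,0.06],[0,0,0],[0,0,0]],"twist":[0,0,0,0,0]}'
python3 -m inch '{"gripper":[-1,-1,-1,-1,-1],"offset":[[0,0,0.03],[0,0,0.03],[0,0,0.03],[0,0,0],[0,0,0]],"twist":[0,0,0,0,0]}'
```

```text
t: 9.4
ee_pos: [469.9, -222.2, 50.9]
ee_rot: [-0.0, 0.994, -0.11, -0.0]
wrist_force: [0.2, 0.7, -1.3]
grip_width: 31.6
t: 9.9
ee_pos: [470.4, -222.3, 47.2]
ee_rot: [0.0, 0.994, -0.11, 0.0]
wrist_force: [-0.4, 1.4, 4.0]
grip_width: 31.4
```

The wrist force shows +4 N at z=47.2, matching the expected contact height. I'll release gently and retreat upwards.

```bash
python3 -m inch '{"gripper":[-0.2,0,0.3,0.6,1],"offset":[[0,0,0],[0,0,0],[0,0,0],[0,0,0],[0,0,0]],"twist":[0,0,0,0,0]}'
python3 -m inch '{"gripper":[1,1,1,1,1],"offset":[[0,0,0],[0,0,0],[0,0,0],[0,0,-0.1],[0,0,-0.2]],"twist":[0,0,0,0,0]}'
python3 -m inch '{"gripper":[1,1,1,1,1],"offset":[[0,0,-0.4],[0,0,-0.6],[0,0,-0.6],[0,0,-0.6],[0,0,-0.6]],"twist":[0,0,0,0,0]}'
python3 -m inch '{"gripper":[1,1,1,1,1],"offset":[[0,0,-0.2],[0,0,0],[0,0,0],[0,0,0],[0,0,0]],"twist":[0,0,0,0,0]}'
python3 - <<'E'
from h import *
p,d=bot.grab_frame("scene");i=bot.camera_info("scene")
P=cloud(d,i);h=cv2.cvtColor(p,cv2.COLOR_BGR2HSV)
m=(h[...,1]>130)&(h[...,0]>105)&(h[...,0]<125)&(h[...,2]>60)&(d>0)&(np.hypot(P[...,0]-470,P[...,1]+225)<90)&(P[...,2]<90)
k,l,st,c=cv2.connectedComponentsWithStats(m.astype(np.uint8))
for j in range(1,k):
    if st[j,4]>5: print(st[j],P[l==j].min(0).round(1),P[l==j].max(0).round(1))
q,_=bot.grab_frame("side")
cv2.imwrite("pics/end.png",np.hstack([cv2.resize(p[200:330,240:440],(400,260)),cv2.resize(q[160:320,240:400],(260,260))]))
print(bot.state()["t"])
E
```

```text
t: 10.4
ee_pos: [469.4, -222.0, 45.9]
ee_rot: [-0.0, 0.994, -0.11, -0.001]
wrist_force: [-0.6, 0.7, -0.8]
grip_width: 58.9
t: 10.9
ee_pos: [469.4, -221.9, 61.4]
ee_rot: [-0.0, 0.994, -0.11, -0.001]
wrist_force: [-0.3, -1.1, -0.7]
grip_width: 86.3
t: 11.4
ee_pos: [470.1, -222.1, 203.9]
ee_rot: [0.0, 0.994, -0.11, 0.001]
wrist_force: [0.7, 0.4, -0.5]
grip_width: 86.7
t: 11.9
ee_pos: [469.2, -221.8, 210.0]
ee_rot: [-0.0, 0.994, -0.11, -0.001]
wrist_force: [0.4, -0.3, 0.2]
grip_width: 86.7
[364 263   7  12  58] [ 460.5 -202.7   32.3] [ 486.9 -191.7   62.5]
[381 269   8  20  66] [ 435.8 -253.3    5.5] [ 476.9 -238.8   63.6]
[367 280   6   7  26] [ 439.2 -211.     5. ] [ 486.5 -202.2   34. ]
12.0
```

View pics/end.png

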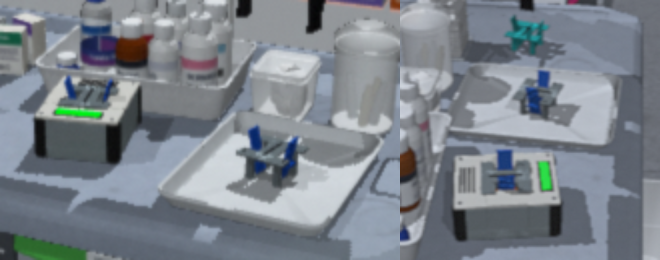

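The cover stands upright on its posts near the tray's middle, with tab tops at z≈63 as expected. The green cover is in place and the gripper is clear.

```bash
python3 -c "
from bench import bot
print(bot.hand_in())"
```

```text
the job is handed in; nothing more can be done
None
```

I took the cover off the red-bar instrument, set it down upright in the white tray, and handed the job in at about 12 s of the 35 s allowed. The hand-in gives no verdict.

- **Squeeze and lift:** I gripped at 30 N until the opening was about 32 mm, so both tabs were pressed home. I then lifted straight up, and the cover hung level.
- **Placing:** It touched the tray floor at the expected height with about 4 N on the wrist. I let go there and backed the gripper straight up.
- **Last checks:** The cover stands on its posts at about (470, −222), near the tray middle I measured at about (470, −225). The tab tops are about 63 mm up, as they should be. In the last pictures the green-bar cover and the turquoise look-alike are where they were, and the gripper is well clear.

**Disagreement:** My first estimate of the tray middle from the side camera was (484, −222), because the points included nearby objects. The position I used came from the rim seen by both cameras, and the difference is well inside the tolerance.

**Joint limit:** Joint 7 came close to its −2.69 limit (lowest reading about −2.64), so I gripped with the tool turned about 2° from the instrument. I saw no ill effect.

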